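# Cap the wide extraction stub on the carving bench

## Robot

A 6-joint arm with a two-finger parallel gripper is mounted at the origin on the work surface. World frame = base frame: x ahead of the robot, y to its left, z up, the work surface at z = 0. Lengths are in m, angles in rad, forces in N, time in s.
With the tool pointing down it reaches from about 0.35 to 0.925 m from the base axis. Payload 6.4 kg.
Tool frame: the origin (TCP) lies at the very end of the fingers, on their centre line; the grasp point (between the pads) lies 19 mm behind it; z points along the fingers, y is the direction in which the jaws open and shut (so a half turn about z gives the same grasp; the last joint's range is limited). The gripper opens to 94 mm and grips with 3 to 60 N. Pads are 16 mm wide; open, the fingers measure 119 mm over their backs; the gripper's body (75 mm by 177 mm) begins 78 mm behind the grasp point.
Start: joints at [-1.332, 0.245, 1.558, -0, 1.339, -0.174], TCP at [0.261, -0.595, 0.205] pointing down, gripper open.
Joint ranges: [-3.13, 3.13], [-1.02, 2.26], [0.13, 2.54], [-0.95, 4.09], [0.21, 2.88], [-2.74, 2.74]. Speed limits (rad/s): [2.57, 2.57, 3.14, 3.14, 3.14, 3.14].

## Interface

Orientations are given as a rotation vector (axis times angle).
In Python, from bench import observe, camera, get_calibration, sign_off gives the robot as it stands. The module is installed in compiled form; this text tells all that it offers.
- The arm moves only by the tool move_arm, never from a script. Its arguments are lists of equal length, an entry for each row: "gripper": the closure, from -1 (fully open) to 1 (shut); "linear": the shift along the tool's x, y, z in units of 200 mm (1.0 is 200 mm), a list of three; "angular": the turn, a rotation vector about the tool's x, y, z in units of pi/4 rad (1.0 is pi/4 rad), a list of three. A call has 1 to 5 rows; each row is the pose to reach, as a shift and turn from the pose commanded when the call began, along the tool's axes at that moment; what a row does not reach only later rows make up. A row lasts 1/10 s, in which the tool goes at most 50 mm and 8.59 degrees, less where a joint would pass 70% of its speed; a pose out of reach is approached as far as the arm can. A call with a number of a shift or a turn outside -1 to 1 is refused whole. A call with a gripper value outside its range is refused whole. The fingers move at their own pace and stop on an object; "force" is the grip in N (left out, the last holds). Time passes only in rows, so rows that repeat a pose let the fingers close. It gives the time, the measured TCP pose, the force and the opening at its end, in the units of the state.
- observe(): the state, without advancing time (a new reading comes with each control period).
- camera(name): name is "side" or "top"; returns (picture, depth): 480x640x3 uint8, blue, green, red; 480x640 float32, m along the optical axis (not along the pixel's ray), 0 where there is no reading.
- get_calibration(name): a dict with "fx", "fy", "cx", "cy" (pixels), "cam_to_world" (4x4, takes a point from camera to world coordinates). Camera axes: x right, y down, z forward; pixel columns grow to the right and rows downward; lengths in m; the calibration is good to about 2 mm. A picture is of the moment at which its call begins. get_calibration takes no time and is no camera call.
- sign_off(): hands the job in, once; it reports no verdict.
The state is a dict: "t": time; "joints": joint angles; "qd": joint speeds; "tau": joint torques, N m; "position": TCP position; "tcp_rot": TCP orientation; "contact_force": force on the tool from outside, world axes, zero at the start; "wrist_torque": the same for the moment, N m; "opening": finger opening in m.
Only numpy, scipy, OpenCV 4.12 (cv2) and the standard library are available. Lean on these libraries where they do the work, as an engineer would, in place of code of your own. Each camera call takes 0.05 s, during which the arm holds its last target.

## Task

The wide dust-extraction pipe stub on the bench is not in use. Take the large clip cover by its wooden knob, set it on the wide stub and press it straight down until its clip arms snap under the stub's collar and its plate lies flush on the rim; let go of it. Leave the small cover lying where it is.

Things in the scene. Friction and masses are not known exactly. Their poses are not given: they have to be found in the camera images.
- large_cover_grip (a point): Grip point of the large cover: on the axis of its upright wooden knob (26 mm in diameter, 34 mm tall), 22 mm above the top of the plate and 12 mm below the knob's top; z is the cover's axis. The cover (0.15 to 0.24 kg) stands on its clip arms, knob up, this point 73 mm above the bench. Its yaw does not matter. When it is home on the stub this point is 27 mm above the rim.
- large_cover_plate (a point): Centre of the underside of the large cover's plate, a flat steel disc 94 mm across, 5 mm thick. Three sprung steel clip arms, 120 degrees apart, hang 46 mm below it from its edge. Their flared feet meet the stub's collar with the plate 35 to 44 mm above the rim and guide it if up to 6 mm off centre; 10 to 20 N push it down; the hooks snap at about 5 mm; press on until the plate meets the rim.
- wide_stub_rim (a point): Centre of the top rim of the wide stub: a bright metal pipe fixed upright on the bench, 75 mm tall, pipe 60 mm in diameter, with a collar 78 mm in diameter and 14 mm high around its top. z points up. It cannot move.
- small_cover_grip (a point): The same point on the small cover (plate 64 mm across, knob 18 mm in diameter), which is for the other, narrow stub (collar 48 mm across) and is not used: leave it. It too stands on the bench on its clip arms, 73 mm below this point.

How it is judged:
At the end, for the whole second after the job is handed in: The large cover is on the wide stub, centred within 8 mm, its plate flush on the rim: no more than 3.5 mm above it (so that the clips are under the collar) and tilted less than 2.3 degrees (horizontal distance between large_cover_grip and wide_stub_rim below 0.008 m and z of large_cover_grip in the frame of wide_stub_rim between 0.02 and 0.0305 m and angle between large_cover_grip's own z axis and vertical below 0.04 rad); the robot touches nothing.
It fails at once if the small cover is moved by more than 30 mm (distance of small_cover_grip from where it was at the start of the episode above 0.03 m).
It also fails if it takes over 38 s, if anything falls off the work surface, if the arm or the gripper's body presses on something with over 40 N, if the wrist force passes 120 N, or if a joint passes its speed limit or range.

## Working session

There is one attempt and no reset: what is moved stays moved. The work goes in short steps, Python scripts to look and compute and a tool call to move; the robot and the scene stay as the last step left them, time stands still between calls to the robot, and variables do not carry over. Pictures are saved under pics/ and viewed, and the job is handed in when it is done.

Besides the shell and the picture viewer there is one more tool, called after ">>>" by a JSON object that holds its "name" and its "arguments", one argument or row to a line. move_arm: Moves the arm, as the interface text tells. Its arguments: {"type":"object","properties":{"gripper":{"type":"array","items":{"type":"number"}},"linear":{"type":"array","items":{"type":"array","items":{"type":"number","minimum":-1,"maximum":1}}},"angular":{"type":"array","items":{"type":"array","items":{"type":"number","minimum":-1,"maximum":1}}},"force":{"type":"number"}},"required":["gripper","linear","angular"]}

```bash
mkdir -p pics; python3 - <<'E'
from bench import *
import cv2,numpy as np
o=observe(); print({k:np.round(v,3).tolist() for k,v in o.items()})
for n in("top","side"):
    p,d=camera(n); c=get_calibration(n); cv2.imwrite(f"pics/{n}0.png",p); np.savez(f"{n}0.npz",p=p,d=d)
    print(n,c["fx"],c["fy"],c["cx"],c["cy"],np.round(c["cam_to_world"],3).tolist(),(d>0).mean())
E
```

```text
{'t': 0.0, 'joints': [-1.332, 0.246, 1.559, -0.0, 1.339, -0.174], 'qd': [-0.001, 0.0, -0.001, -0.001, 0.0, 0.002], 'tau': [0.003, -41.583, -31.461, 0.069, 0.033, -0.0], 'position': [0.261, -0.595, 0.204], 'tcp_rot': [-3.073, -0.644, 0.0], 'contact_force': [-0.845, 0.251, 0.094], 'wrist_torque': [0.008, -0.007, -0.031], 'opening': 0.094}
top 446.52084291044565 446.52084291044565 320.6524930427986 232.35403612228714 [[-0.007, -0.994, 0.109, 0.478], [-0.998, 0.013, 0.055, -0.02], [-0.056, -0.109, -0.992, 0.77], [0.0, 0.0, 0.0, 1.0]] 0.99591796875
side 435.4763684659583 435.4763684659583 319.77281452169166 240.2483205437469 [[-0.941, -0.244, 0.236, 0.357], [-0.339, 0.641, -0.689, 0.491], [0.017, -0.728, -0.686, 0.581], [0.0, 0.0, 0.0, 1.0]] 0.9958170572916667
```

View pics/top0.png

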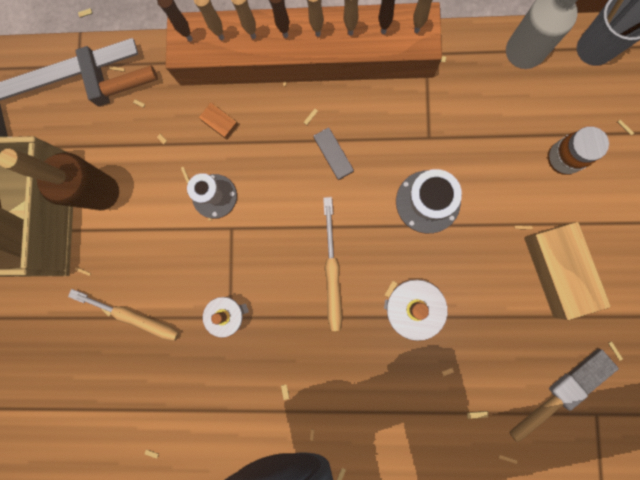

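View pics/side0.png

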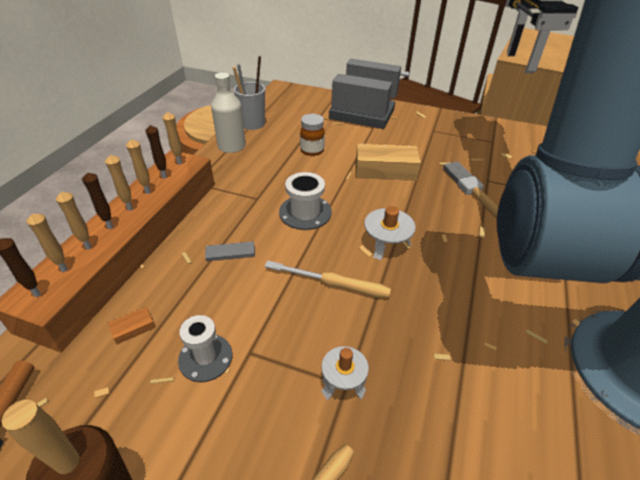

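The top view shows the large cover at about (417,310) with its knob at (420,311), and the wide stub rim at about (436,194). The small cover is at (222,317) and the narrow stub at (203,189). In the side view the large cover is at (390,226) and the wide stub at (305,187).

```bash
cat > h.py <<'E'
from bench import *
import cv2,numpy as np
def ray(c,uv,z):
    M=c["cam_to_world"];uv=np.atleast_2d(uv).astype(float)
    d=np.c_[(uv[:,0]-c["cx"])/c["fx"],(uv[:,1]-c["cy"])/c["fy"],np.ones(len(uv))]@M[:3,:3].T
    o=M[:3,3];return o+d*((z-o[2])/d[:,2])[:,None]
def cloud(c,d):
    v,u=np.mgrid[:480,:640];P=np.stack([(u-c["cx"])/c["fx"]*d,(v-c["cy"])/c["fy"]*d,d],-1)
    return P@c["cam_to_world"][:3,:3].T+c["cam_to_world"][:3,3]
def circ(c,mask,z):
    cs,_=cv2.findContours(mask.astype(np.uint8),cv2.RETR_EXTERNAL,cv2.CHAIN_APPROX_NONE)
    k=max(cs,key=cv2.contourArea)[:,0]
    P=ray(c,k,z)[:,:2]
    (x,y),r=cv2.minEnclosingCircle((P*1000).astype(np.float32))
    A=np.c_[2*P,np.ones(len(P))];s=np.linalg.lstsq(A,(P**2).sum(1),rcond=None)[0]
    return s[:2].round(4),np.sqrt(s[2]+s[:2]@s[:2]).round(4),np.round((x/1e3,y/1e3,r/1e3),4),k.mean(0).round(1)
E
python3 - <<'E'
from h import *
for n,boxes in(("top",dict(stub=(400,155,475,225),plate=(380,270,455,350))),("side",dict(stub=(270,165,340,230),plate=(355,195,425,265)))):
    f=np.load(n+"0.npz");p,d=f["p"],f["d"];c=get_calibration(n);W=cloud(c,d)
    hsv=cv2.cvtColor(p,cv2.COLOR_BGR2HSV)
    for k,(a,b,e,g) in boxes.items():
        box=np.zeros((480,640),bool);box[b:g,a:e]=1
        z=W[...,2]
        if k=="stub":
            m=box&(z>.066)&(z<.09); print(n,k,np.median(z[m]),circ(c,m,.075))
        else:
            m=box&(z>.043)&(z<.1); 
            m2=box&(z>.043)&(z<.06); print(n,k,np.median(z[m2]),circ(c,m2,.051))
            m3=box&(z>.077)&(z<.1); print(n,"knob",np.median(z[m3]),m3.sum(),circ(c,m3,.085),W[m3].mean(0))
E
```

```text
top stub 0.07646914903064028 (array([ 0.6133, -0.1618]), np.float64(0.0386), array([ 0.6132, -0.1618,  0.0399]), array([435.4, 193.8]))
top plate 0.051904273339063556 (array([ 0.4332, -0.131 ]), np.float64(0.0461), array([ 0.4333, -0.1311,  0.0468]), array([416.4, 309.9]))
top knob 0.08554564582740531 241 (array([ 0.4335, -0.1304]), np.float64(0.0123), array([ 0.4338, -0.1305,  0.0132]), array([419.5, 311. ])) [ 0.43350152 -0.13032996  0.08526254]
side stub 0.07520426678113035 (array([ 0.6123, -0.1546]), np.float64(0.0412), array([ 0.612 , -0.1544,  0.0443]), array([304.3, 185.8]))
side plate 0.05070287690126263 (array([ 0.4331, -0.1232]), np.float64(0.0424), array([ 0.4328, -0.1253,  0.049 ]), array([389.1, 225.5]))
side knob 0.08406334151654857 138 (array([ 0.4329, -0.1233]), np.float64(0.0143), array([ 0.4345, -0.1231,  0.0165]), array([391.3, 211.7])) [ 0.43304545 -0.12544691  0.08310717]
```

>>> {"name": "move_arm", "arguments": {
  "gripper": [-1, -1, -1, -1, -1],
  "linear": [
    [0.85, -0.88, 0],
    [0.85, -0.88, 0],
    [0.85, -0.88, 0],
    [0.85, -0.88, 0],
    [0.85, -0.88, 0]
  ],
  "angular": [
    [0, 0, 0],
    [0, 0, 0],
    [0, 0, 0],
    [0, 0, 0],
    [0, 0, 0]
  ],
  "force": 50
}}

```text
t: 0.6
position: [0.3461, -0.3636, 0.2049]
tcp_rot: [-3.074, -0.644, 0.0]
contact_force: [-0.0, -0.1, 0.2]
opening: 0.0945
```

```bash
cat >> h.py <<'E'
from scipy.spatial.transform import Rotation as Ro
def to(x,y,z):
    o=observe();R=Ro.from_rotvec(o["tcp_rot"]).as_matrix()
    print("t",round(o["t"],2),np.round(o["position"],4),np.round(R[:,2],3),"y",np.round(R[:,1],3),"F",np.round(o["contact_force"],1),"open",round(o["opening"],4))
    print("units",np.round(R.T@(np.array([x,y,z])-o["position"])/.2,3))
E
python3 -c "
from h import *
to(.4335,-.1295,.12)"
```

```text
t 0.6 [ 0.3461 -0.3636  0.2049] [-0.     0.001 -1.   ] y [ 0.401 -0.916 -0.001] F [-0.  -0.1  0.2] open 0.0945
units [ 0.87  -0.897  0.426]
```

>>> {"name": "move_arm", "arguments": {
  "gripper": [-1, -1, -1, -1, -1],
  "linear": [
    [0.87, -0.9, 0],
    [0.87, -0.9, 0],
    [0.87, -0.9, 0],
    [0.87, -0.9, 0],
    [0.87, -0.9, 0]
  ],
  "angular": [
    [0, 0, 0],
    [0, 0, 0],
    [0, 0, 0],
    [0, 0, 0],
    [0, 0, 0]
  ]
}}

```text
t: 1.1
position: [0.433, -0.1296, 0.2053]
tcp_rot: [3.075, 0.643, 0.0]
contact_force: [0.4, -0.7, -0.7]
opening: 0.0939
```

>>> {"name": "move_arm", "arguments": {
  "gripper": [-1, -1, -1],
  "linear": [
    [0, 0, 0.2],
    [0, 0, 0.4],
    [0, 0, 0.4]
  ],
  "angular": [
    [0, 0, 0],
    [0, 0, 0],
    [0, 0, 0]
  ]
}}

```text
t: 1.4
position: [0.4291, -0.1287, 0.1202]
tcp_rot: [-3.067, -0.644, 0.013]
contact_force: [-0.8, -0.2, -0.5]
opening: 0.0938
```

```bash
python3 -c "
from h import *
to(.4335,-.1295,.056)
for n in ('top','side'):
    p,d=camera(n);cv2.imwrite(f'pics/{n}1.png',p)"
```

```text
t 1.4 [ 0.4291 -0.1287  0.1202] [-0.01   0.006 -1.   ] y [ 0.402 -0.915 -0.01 ] F [-0.8 -0.2 -0.5] open 0.0938
units [0.021 0.016 0.321]
```

View pics/side1.png

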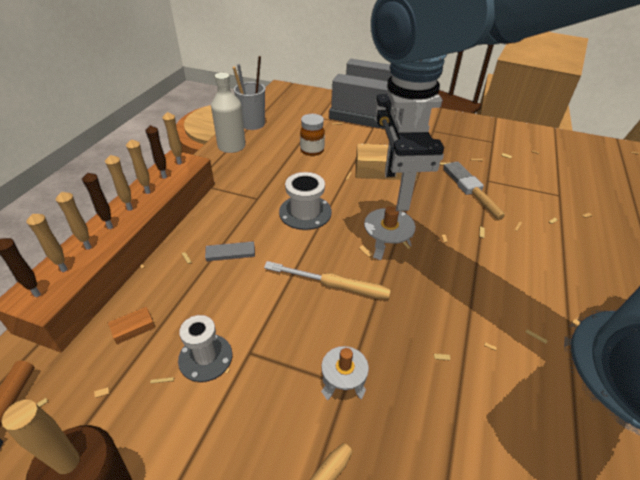

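The side view shows the gripper above the large cover's knob at (391,212), the fingers around (405,190), nothing touched. I'll let the arm settle, then read the pose.

>>> {"name": "move_arm", "arguments": {
  "gripper": [-1],
  "linear": [
    [0, 0, 0]
  ],
  "angular": [
    [0, 0, 0]
  ]
}}

```text
t: 1.6
position: [0.4342, -0.1328, 0.1276]
tcp_rot: [3.073, 0.642, 0.004]
contact_force: [0.5, -1.1, 1.2]
opening: 0.0939
```

```bash
python3 -c "
from h import *
to(.4335,-.1295,.056)"
```

```text
t 1.6 [ 0.4342 -0.1328  0.1276] [ 0.003 -0.002 -1.   ] y [ 0.4   -0.916  0.003] F [ 0.5 -1.1  1.2] open 0.0939
units [ 0.003 -0.017  0.358]
```

View pics/top1.png

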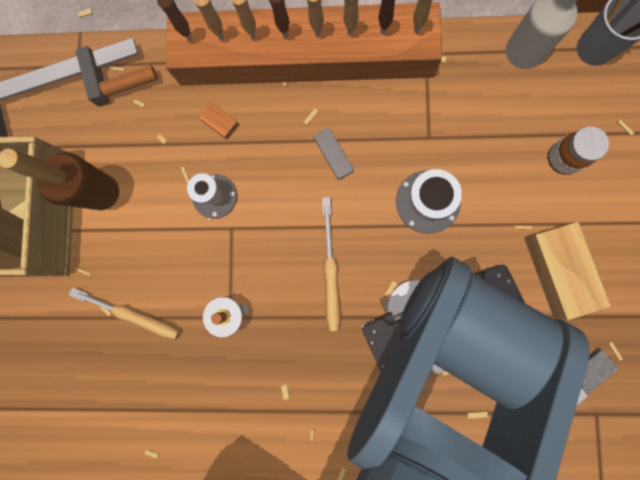

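The top view shows the arm covering the large cover, with the stub rim at (436,194) clear. The arm oscillated a little after the fast move, so I'll go down more slowly.

>>> {"name": "move_arm", "arguments": {
  "gripper": [-1, -1, -1, -1, -1],
  "linear": [
    [0, 0, 0.07],
    [0, 0, 0.14],
    [0, 0, 0.21],
    [0, 0, 0.24],
    [0, 0, 0.24]
  ],
  "angular": [
    [0, 0, 0],
    [0, 0, 0],
    [0, 0, 0],
    [0, 0, 0],
    [0, 0, 0]
  ]
}}

```text
t: 2.1
position: [0.4333, -0.1322, 0.0782]
tcp_rot: [3.074, 0.643, 0.001]
contact_force: [0.2, -0.0, 1.0]
opening: 0.0939
```

```bash
python3 -c "
from h import *
to(.4335,-.1295,.056)
for n in ('side',):
    p,d=camera(n);cv2.imwrite(f'pics/{n}2.png',cv2.resize(p[100:300,300:500],(800,600)))
to(.4335,-.1295,.056)"
```

```text
t 2.1 [ 0.4333 -0.1322  0.0782] [ 0.001 -0.    -1.   ] y [ 0.401 -0.916  0.001] F [ 0.2 -0.   1. ] open 0.0939
units [ 0.006 -0.012  0.111]
t 2.15 [ 0.4337 -0.1323  0.0786] [ 0.002 -0.001 -1.   ] y [ 0.401 -0.916  0.001] F [0.6 0.1 0. ] open 0.0941
units [ 0.005 -0.013  0.113]
```

View pics/side2.png

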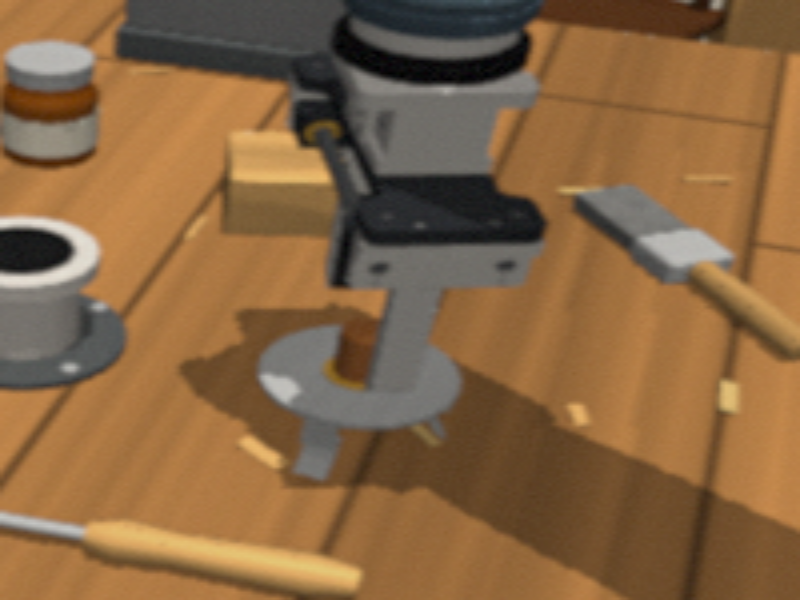

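The zoomed side view shows the near finger in line with the knob at about (360,350) in the crop, over the plate. Next I'll go to grasp height and close.

>>> {"name": "move_arm", "arguments": {
  "gripper": [-1, -1, -1, -1],
  "linear": [
    [0.005, -0.013, 0.05],
    [0.005, -0.013, 0.1],
    [0.005, -0.013, 0.105],
    [0.005, -0.013, 0.105]
  ],
  "angular": [
    [0, 0, 0],
    [0, 0, 0],
    [0, 0, 0],
    [0, 0, 0]
  ]
}}

```text
t: 2.55
position: [0.4324, -0.1286, 0.0559]
tcp_rot: [-3.074, -0.644, 0.002]
contact_force: [-0.7, -0.2, 0.7]
opening: 0.0939
```

>>> {"name": "move_arm", "arguments": {
  "gripper": [1, 1, 1, 1, 1],
  "linear": [
    [0, 0, 0],
    [0, 0, 0],
    [0, 0, 0],
    [0, 0, 0],
    [0, 0, 0]
  ],
  "angular": [
    [0, 0, 0],
    [0, 0, 0],
    [0, 0, 0],
    [0, 0, 0],
    [0, 0, 0]
  ],
  "force": 50
}}

```text
t: 3.05
position: [0.4329, -0.1289, 0.0566]
tcp_rot: [3.075, 0.644, 0.0]
contact_force: [0.7, -0.4, -0.2]
opening: 0.0574
```

>>> {"name": "move_arm", "arguments": {
  "gripper": [1, 1, 1, 1, 1],
  "linear": [
    [0, 0, 0],
    [0, 0, 0],
    [0, 0, 0],
    [0, 0, 0],
    [0, 0, 0]
  ],
  "angular": [
    [0, 0, 0],
    [0, 0, 0],
    [0, 0, 0],
    [0, 0, 0],
    [0, 0, 0]
  ]
}}

```text
t: 3.55
position: [0.4328, -0.1289, 0.0565]
tcp_rot: [3.075, 0.644, -0.0]
contact_force: [-0.8, 0.9, -0.5]
opening: 0.025
```

```bash
python3 -c "
from h import *
to(.4335,-.1295,.2)"
```

```text
t 3.55 [ 0.4328 -0.1289  0.0565] [-0. -0. -1.] y [ 0.401 -0.916  0.   ] F [-0.8  0.9 -0.5] open 0.025
units [ 0.002  0.004 -0.718]
```

Gripped: the opening is 25 mm and the knob is 26 mm. Now I'll lift it 110 mm and look.

>>> {"name": "move_arm", "arguments": {
  "gripper": [1, 1, 1, 1, 1],
  "linear": [
    [0, 0, -0.05],
    [0, 0, -0.15],
    [0, 0, -0.3],
    [0, 0, -0.45],
    [0, 0, -0.55]
  ],
  "angular": [
    [0, 0, 0],
    [0, 0, 0],
    [0, 0, 0],
    [0, 0, 0],
    [0, 0, 0]
  ]
}}

```text
t: 4.05
position: [0.4333, -0.1291, 0.1691]
tcp_rot: [3.073, 0.644, 0.003]
contact_force: [0.2, -0.7, -1.8]
opening: 0.0249
```

>>> {"name": "move_arm", "arguments": {
  "gripper": [1, 1],
  "linear": [
    [0, 0, 0],
    [0, 0, 0]
  ],
  "angular": [
    [0, 0, 0],
    [0, 0, 0]
  ]
}}

```text
t: 4.25
position: [0.4325, -0.1287, 0.1661]
tcp_rot: [-3.075, -0.644, 0.0]
contact_force: [-0.1, -0.4, -2.6]
opening: 0.025
```

```bash
python3 -c "
from h import *
to(.613,-.1605,.165)
for n in ('side','top'):
    p,d=camera(n);cv2.imwrite(f'pics/{n}3.png',p);np.savez(n+'3.npz',p=p,d=d)
to(.613,-.1605,.165)"
```

```text
t 4.25 [ 0.4325 -0.1287  0.1661] [-0.  0. -1.] y [ 0.401 -0.916 -0.   ] F [-0.1 -0.4 -2.6] open 0.025
units [0.763 0.508 0.005]
t 4.35 [ 0.4318 -0.1282  0.1648] [-0.003  0.002 -1.   ] y [ 0.401 -0.916 -0.003] F [-0.1 -0.2 -1.8] open 0.0253
units [ 0.765  0.511 -0.004]
```

View pics/side3.png

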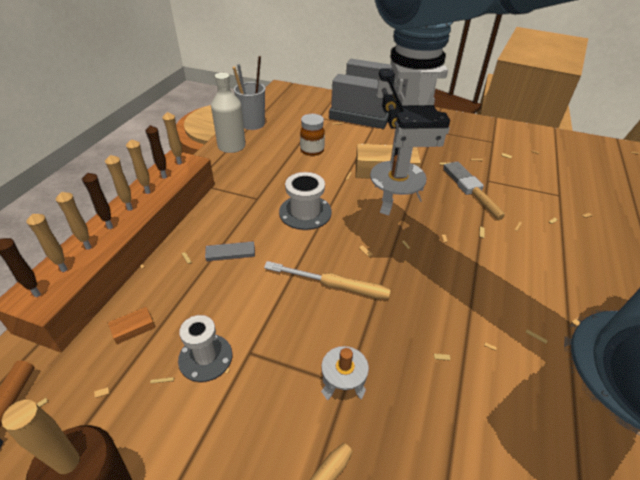

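View pics/top3.png

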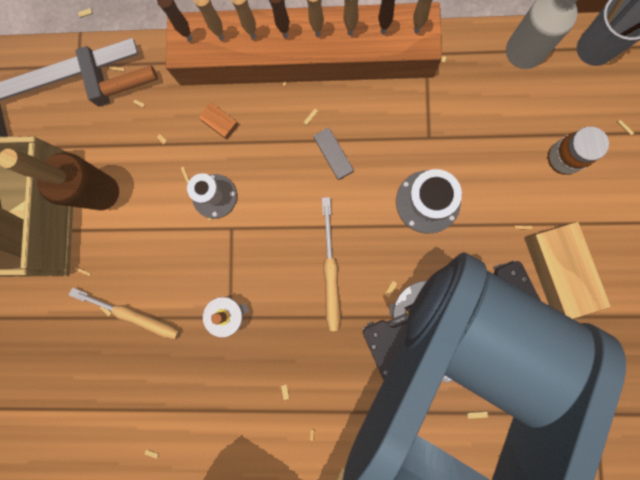

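The side view shows the cover held level at (397,179), its foot at (386,210); the small cover is unmoved at (345,368). In the top view the stub rim is still at (436,194). I'll carry the cover over the stub.

>>> {"name": "move_arm", "arguments": {
  "gripper": [1, 1, 1, 1, 1],
  "linear": [
    [0.1, 0.07, 0],
    [0.28, 0.18, 0],
    [0.48, 0.31, 0],
    [0.66, 0.44, 0],
    [0.763, 0.508, 0]
  ],
  "angular": [
    [0, 0, 0],
    [0, 0, 0],
    [0, 0, 0],
    [0, 0, 0],
    [0, 0, 0]
  ]
}}

```text
t: 4.85
position: [0.6149, -0.1609, 0.1639]
tcp_rot: [-3.073, -0.644, 0.003]
contact_force: [-0.2, -0.6, -1.5]
opening: 0.0252
```

>>> {"name": "move_arm", "arguments": {
  "gripper": [1, 1, 1, 1],
  "linear": [
    [0, 0, 0],
    [0, 0, 0],
    [0, 0, 0],
    [0, 0, 0]
  ],
  "angular": [
    [0, 0, 0],
    [0, 0, 0],
    [0, 0, 0],
    [0, 0, 0]
  ]
}}

```text
t: 5.25
position: [0.6123, -0.1604, 0.1661]
tcp_rot: [-3.074, -0.643, 0.001]
contact_force: [0.6, -0.2, -1.2]
opening: 0.0253
```

```bash
python3 -c "
from h import *
to(.613,-.161,.14)
for n in ('side','top'):
    p,d=camera(n);cv2.imwrite(f'pics/{n}4.png',p);np.savez(n+'4.npz',p=p,d=d)
    if n=='side': cv2.imwrite(f'pics/{n}4z.png',cv2.resize(p[70:250,190:430],(800,600)))
to(.613,-.161,.14)"
```

```text
t 5.25 [ 0.6123 -0.1604  0.1661] [-0.001  0.    -1.   ] y [ 0.401 -0.916 -0.001] F [ 0.6 -0.2 -1.2] open 0.0253
units [0.002 0.004 0.13 ]
t 5.35 [ 0.6127 -0.1606  0.1666] [-0. -0. -1.] y [ 0.401 -0.916  0.   ] F [ 0.2  0.1 -1.5] open 0.0253
units [0.001 0.002 0.133]
```

View pics/side4z.png

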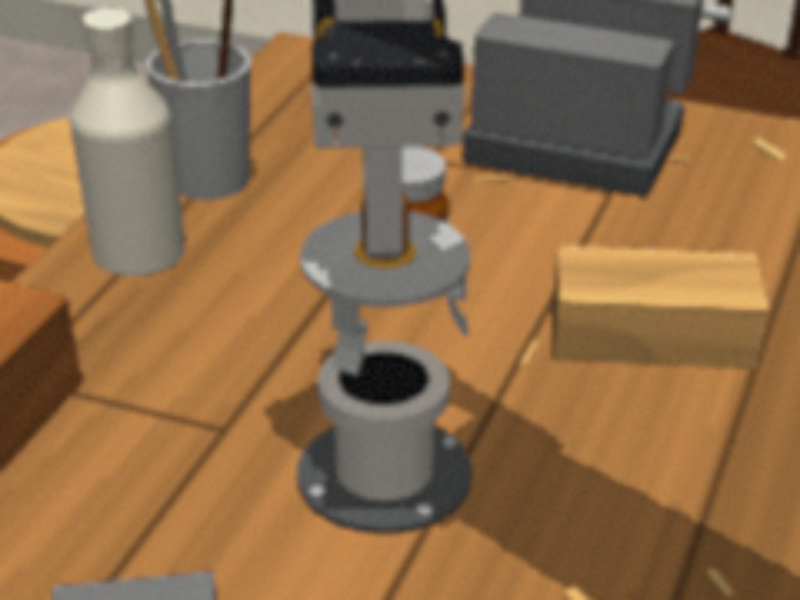

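View pics/top4.png

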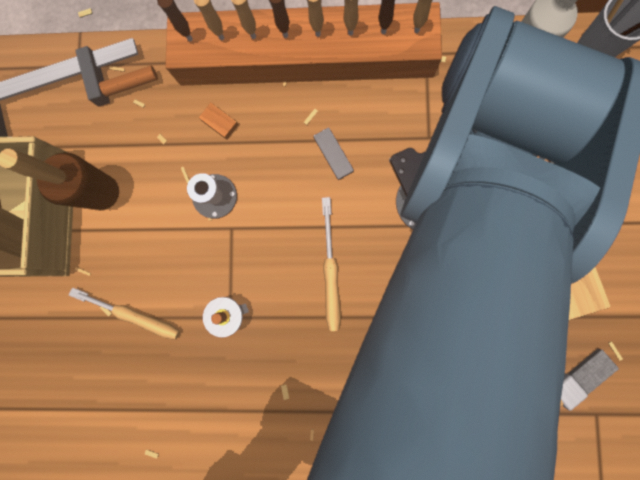

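The zoomed side view shows the cover level above the stub, plate centre at about (385,255) and rim centre at about (384,378) in the crop, so it is close to centred. I'll put numbers on it with circle fits in the side view; the arm hides both in the top view.

```bash
python3 - <<'E'
from h import *
from scipy.optimize import least_squares
c=get_calibration("side")
def fit(f,box,zl,zh,zp,r):
    f=np.load(f);d=f["d"];W=cloud(c,d);z=W[...,2];m=np.zeros(z.shape,bool);a,b,e,g=box;m[b:g,a:e]=1
    m&=(z>zl)&(z<zh)
    cs,_=cv2.findContours(m.astype(np.uint8),0,cv2.CHAIN_APPROX_NONE);k=max(cs,key=cv2.contourArea)[:,0]
    x0,y0,w,h=cv2.boundingRect(k)
    for frac in (.5,.4):
        kk=k[(k[:,1]<y0+h*frac)]
        P=ray(c,kk,zp)[:,:2]
        s=least_squares(lambda q:np.hypot(*(P-q).T)-r,P.mean(0),loss="soft_l1",f_scale=.001)
        print(f"z med {np.median(z[m]):.4f} n{m.sum()} box{(x0,y0,w,h)}",s.x.round(4),np.abs(s.fun).mean().round(4))
fit("side0.npz",(270,165,340,230),.066,.09,.075,.039)
fit("side0.npz",(355,195,425,265),.043,.06,.051,.047)
fit("side4.npz",(270,120,340,165),.150,.172,.161,.047)
E
```

```text
z med 0.0752 n859 box(285, 173, 40, 27) [ 0.6134 -0.1578] 0.0008
z med 0.0752 n859 box(285, 173, 40, 27) [ 0.6135 -0.1578] 0.0008
z med 0.0507 n1171 box(364, 209, 51, 35) [ 0.432  -0.1208] 0.0115
z med 0.0507 n1171 box(364, 209, 51, 35) [ 0.4326 -0.1243] 0.0069
z med 0.1604 n1023 box(280, 134, 51, 29) [ 0.6093 -0.152 ] 0.0121
z med 0.1604 n1023 box(280, 134, 51, 29) [ 0.6104 -0.1539] 0.008
```

```bash
python3 - <<'E'
from h import *
from scipy.optimize import least_squares
c=get_calibration("side")
def fit(f,box,zl,zh,zp,r):
    f=np.load(f);d=f["d"];W=cloud(c,d);z=W[...,2];m=np.zeros(z.shape,bool);a,b,e,g=box;m[b:g,a:e]=1
    m&=(z>zl)&(z<zh)
    cs,_=cv2.findContours(m.astype(np.uint8),0,cv2.CHAIN_APPROX_NONE);k=max(cs,key=cv2.contourArea)[:,0]
    x0,y0,w,h=cv2.boundingRect(k);mid=x0+w/2
    kk=k[(abs(k[:,0]-mid)>11)&(k[:,1]<y0+h*.6)]
    P=ray(c,kk,zp)[:,:2]
    s=least_squares(lambda q:np.hypot(*(P-q).T)-r,P.mean(0),loss="soft_l1",f_scale=.0005)
    print((x0,y0,w,h),s.x.round(4),np.abs(s.fun).mean().round(4),len(kk))
fit("side0.npz",(270,165,340,230),.066,.09,.075,.039)
fit("side0.npz",(355,195,425,265),.043,.06,.051,.047)
fit("side4.npz",(270,120,340,165),.150,.172,.161,.047)
E
```

```text
(285, 173, 40, 27) [ 0.6133 -0.1576] 0.0007 33
(364, 209, 51, 35) [ 0.4331 -0.126 ] 0.0007 47
(280, 134, 51, 29) [ 0.6111 -0.156 ] 0.0008 45
```

The side view gives the cover about 2 mm off the rim centre, within the 6 mm the feet can guide. I'll shift it by about half of that and go down to just before contact.

>>> {"name": "move_arm", "arguments": {
  "gripper": [1, 1, 1, 1, 1],
  "linear": [
    [0.002, 0.006, 0.05],
    [0.002, 0.006, 0.1],
    [0.002, 0.006, 0.15],
    [0.002, 0.006, 0.18],
    [0.002, 0.006, 0.18]
  ],
  "angular": [
    [0, 0, 0],
    [0, 0, 0],
    [0, 0, 0],
    [0, 0, 0],
    [0, 0, 0]
  ],
  "force": 60
}}

```text
t: 5.85
position: [0.6132, -0.1612, 0.1285]
tcp_rot: [-3.073, -0.643, 0.004]
contact_force: [-0.8, 0.7, -2.5]
opening: 0.025
```

>>> {"name": "move_arm", "arguments": {
  "gripper": [1, 1, 1],
  "linear": [
    [0, 0, 0.02],
    [0, 0, 0.04],
    [0, 0, 0.04]
  ],
  "angular": [
    [0, 0, 0],
    [0, 0, 0],
    [0, 0, 0]
  ]
}}

```text
t: 6.15
position: [0.614, -0.1615, 0.122]
tcp_rot: [-3.074, -0.644, 0.001]
contact_force: [-0.1, 0.0, -1.2]
opening: 0.0253
```

```bash
python3 -c "
from h import *
to(.613,-.161,.0855)
for n in ('side',):
    p,d=camera(n);cv2.imwrite(f'pics/{n}5z.png',cv2.resize(p[70:250,190:430],(800,600)))
"
```

```text
t 6.15 [ 0.614  -0.1615  0.122 ] [-0.001  0.    -1.   ] y [ 0.401 -0.916 -0.001] F [-0.1  0.  -1.2] open 0.0253
units [-0.003 -0.004  0.182]
```

View pics/side5z.png

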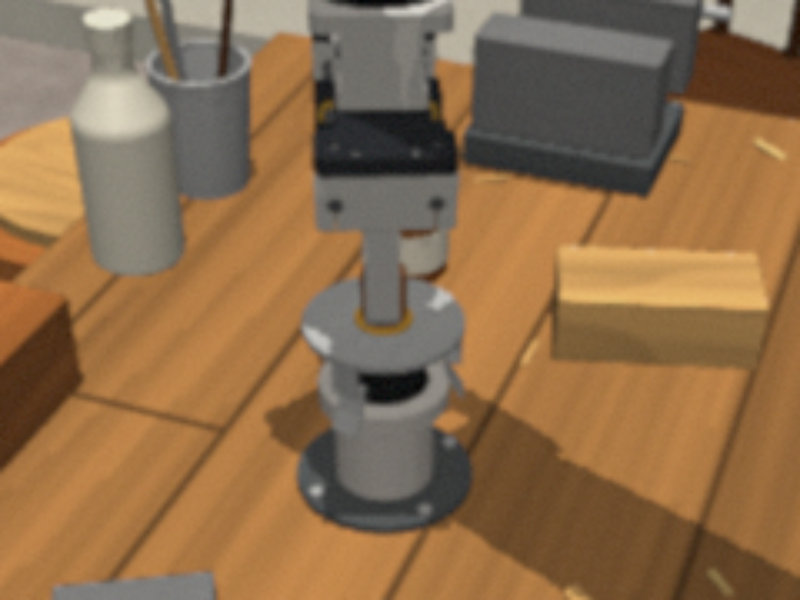

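The side crop shows the clip feet around the collar, left foot at (348,410) and right foot at (457,385), the plate level above the rim and hardly any force yet. I'll press down in steps.

>>> {"name": "move_arm", "arguments": {
  "gripper": [1, 1, 1, 1, 1],
  "linear": [
    [0, 0, 0.02],
    [0, 0, 0.04],
    [0, 0, 0.06],
    [0, 0, 0.08],
    [0, 0, 0.08]
  ],
  "angular": [
    [0, 0, 0],
    [0, 0, 0],
    [0, 0, 0],
    [0, 0, 0],
    [0, 0, 0]
  ]
}}

```text
t: 6.7
position: [0.6151, -0.1619, 0.1078]
tcp_rot: [3.074, 0.644, 0.003]
contact_force: [-1.3, 1.1, 5.3]
opening: 0.025
```

```bash
python3 -c "
from h import *
to(.613,-.161,.0855)
"
```

```text
t 6.7 [ 0.6151 -0.1619  0.1078] [ 0.002 -0.001 -1.   ] y [ 0.401 -0.916  0.001] F [-1.3  1.1  5.3] open 0.025
units [-0.008 -0.009  0.112]
```

>>> {"name": "move_arm", "arguments": {
  "gripper": [1, 1, 1, 1, 1],
  "linear": [
    [-0.004, -0.004, 0.02],
    [-0.004, -0.004, 0.04],
    [-0.004, -0.004, 0.06],
    [-0.004, -0.004, 0.08],
    [-0.004, -0.004, 0.08]
  ],
  "angular": [
    [0, 0, 0],
    [0, 0, 0],
    [0, 0, 0],
    [0, 0, 0],
    [0, 0, 0]
  ]
}}

```text
t: 7.2
position: [0.6117, -0.1607, 0.0883]
tcp_rot: [-3.073, -0.643, 0.005]
contact_force: [0.2, -0.9, -2.4]
opening: 0.0252
```

```bash
python3 -c "
from h import *
to(.613,-.161,.0855)
"
```

```text
t 7.2 [ 0.6117 -0.1607  0.0883] [-0.003  0.001 -1.   ] y [ 0.401 -0.916 -0.003] F [ 0.2 -0.9 -2.4] open 0.0252
units [0.005 0.004 0.014]
```

>>> {"name": "move_arm", "arguments": {
  "gripper": [1, 1, 1, 1, 1],
  "linear": [
    [0, 0, 0.01],
    [0, 0, 0.02],
    [0, 0, 0.03],
    [0, 0, 0.03],
    [0, 0, 0.03]
  ],
  "angular": [
    [0, 0, 0],
    [0, 0, 0],
    [0, 0, 0],
    [0, 0, 0],
    [0, 0, 0]
  ]
}}

```text
t: 7.7
position: [0.6133, -0.1614, 0.0858]
tcp_rot: [3.075, 0.644, -0.0]
contact_force: [-3.9, 1.1, 5.6]
opening: 0.0251
```

```bash
python3 -c "
from h import *
to(.613,-.161,.0855)
for n in ('side',):
    p,d=camera(n);cv2.imwrite(f'pics/{n}6z.png',cv2.resize(p[70:250,190:430],(800,600)))
"
```

```text
t 7.7 [ 0.6133 -0.1614  0.0858] [ 0. -0. -1.] y [ 0.401 -0.916  0.   ] F [-3.9  1.1  5.6] open 0.0251
units [-0.001 -0.003  0.001]
```

View pics/side6z.png

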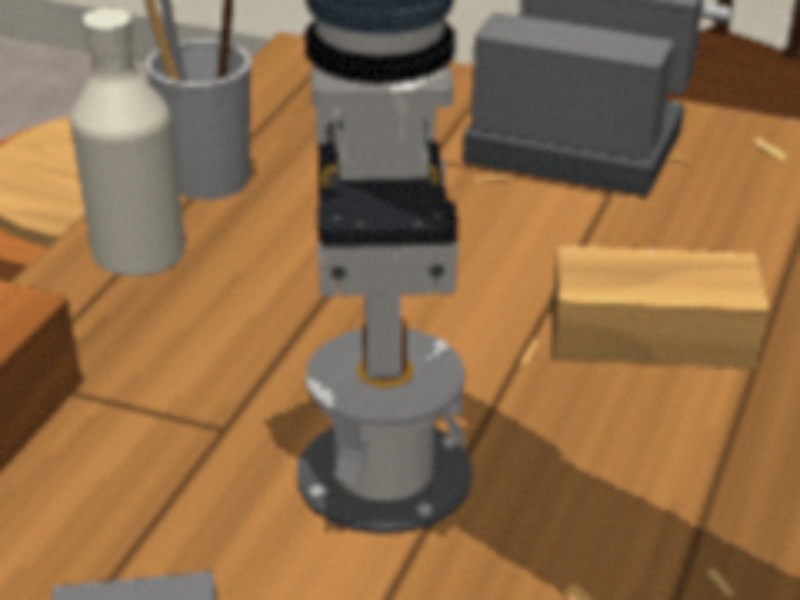

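The side crop shows the plate on the rim at about (385,375), clip arms past the collar, and TCP z at the expected home value. One firmer press will confirm it is seated.

>>> {"name": "move_arm", "arguments": {
  "gripper": [1, 1, 1, 1],
  "linear": [
    [0, 0, 0.01],
    [0, 0, 0.02],
    [0, 0, 0.025],
    [0, 0, 0.025]
  ],
  "angular": [
    [0, 0, 0],
    [0, 0, 0],
    [0, 0, 0],
    [0, 0, 0]
  ]
}}

```text
t: 8.15
position: [0.6139, -0.1616, 0.0856]
tcp_rot: [3.074, 0.645, -0.0]
contact_force: [-15.0, 4.4, 28.3]
opening: 0.025
```

```bash
python3 -c "
from h import *
to(.613,-.161,.0855)
"
```

```text
t 8.15 [ 0.6139 -0.1616  0.0856] [-0.    -0.001 -1.   ] y [ 0.402 -0.916  0.001] F [-15.    4.4  28.3] open 0.025
units [-0.003 -0.005  0.001]
```

It holds rigidly: 28 N and no further travel. I'll take the load off, then open.

>>> {"name": "move_arm", "arguments": {
  "gripper": [1, 1, 1],
  "linear": [
    [0, 0, -0.015],
    [0, 0, -0.025],
    [0, 0, -0.025]
  ],
  "angular": [
    [0, 0, 0],
    [0, 0, 0],
    [0, 0, 0]
  ]
}}

```text
t: 8.45
position: [0.614, -0.1617, 0.0857]
tcp_rot: [3.074, 0.643, 0.003]
contact_force: [-1.4, -0.2, 7.3]
opening: 0.0255
```

>>> {"name": "move_arm", "arguments": {
  "gripper": [-1, -1, -1, -1, -1],
  "linear": [
    [0, 0, 0],
    [0, 0, 0],
    [0, 0, 0],
    [0, 0, 0],
    [0, 0, 0]
  ],
  "angular": [
    [0, 0, 0],
    [0, 0, 0],
    [0, 0, 0],
    [0, 0, 0],
    [0, 0, 0]
  ]
}}

```text
t: 8.95
position: [0.6129, -0.1611, 0.0841]
tcp_rot: [-3.075, -0.644, 0.001]
contact_force: [0.9, 0.1, -0.2]
opening: 0.0617
```

>>> {"name": "move_arm", "arguments": {
  "gripper": [-1, -1, -1, -1, -1],
  "linear": [
    [0, 0, -0.05],
    [0, 0, -0.12],
    [0, 0, -0.25],
    [0, 0, -0.4],
    [0, 0, -0.5]
  ],
  "angular": [
    [0, 0, 0],
    [0, 0, 0],
    [0, 0, 0],
    [0, 0, 0],
    [0, 0, 0]
  ]
}}

```text
t: 9.45
position: [0.6143, -0.1617, 0.1886]
tcp_rot: [3.072, 0.643, 0.006]
contact_force: [0.4, -0.1, 0.2]
opening: 0.0938
```

Now I'll pull back toward the robot so the top camera can see.

>>> {"name": "move_arm", "arguments": {
  "gripper": [-1, -1, -1, -1, -1],
  "linear": [
    [-0.15, 0.1, -0.05],
    [-0.35, 0.2, -0.1],
    [-0.55, 0.35, -0.1],
    [-0.75, 0.5, -0.1],
    [-0.9, 0.6, -0.1]
  ],
  "angular": [
    [0, 0, 0],
    [0, 0, 0],
    [0, 0, 0],
    [0, 0, 0],
    [0, 0, 0]
  ]
}}

```text
t: 9.95
position: [0.4953, -0.346, 0.2066]
tcp_rot: [3.073, 0.641, 0.002]
contact_force: [-0.2, -0.0, -0.1]
opening: 0.0946
```

>>> {"name": "move_arm", "arguments": {
  "gripper": [-1, -1, -1, -1, -1],
  "linear": [
    [-0.2, 0.1, 0],
    [-0.35, 0.25, 0],
    [-0.45, 0.4, 0],
    [-0.45, 0.4, 0],
    [-0.45, 0.4, 0]
  ],
  "angular": [
    [0, 0, 0],
    [0, 0, 0],
    [0, 0, 0],
    [0, 0, 0],
    [0, 0, 0]
  ]
}}

```text
t: 10.45
position: [0.446, -0.4532, 0.2055]
tcp_rot: [3.074, 0.642, 0.001]
contact_force: [-0.3, 0.2, -0.2]
opening: 0.0939
```

```bash
python3 - <<'E'
from h import *
to(.613,-.161,.0855)
for n,b,kb in(("top",(390,150,480,240),(195,295,250,345)),("side",(265,150,345,225),(315,340,375,395))):
    p,d=camera(n);cv2.imwrite(f'pics/{n}7.png',p);c=get_calibration(n);W=cloud(c,d);z=W[...,2]
    B=np.zeros(z.shape,bool);B[b[1]:b[3],b[0]:b[2]]=1
    m=B&(z>.072)&(z<.09);print(n,"plate z",np.median(z[m]),circ(c,m,.08))
    Q=W[cv2.erode(m.astype(np.uint8),np.ones((3,3)))>0];s=np.linalg.lstsq(np.c_[Q[:,:2],np.ones(len(Q))],Q[:,2],rcond=None)[0];print("slope",s[:2].round(3))
    m=B&(z>.105)&(z<.13);print("knob",np.median(z[m]),circ(c,m,.114))
    B[:]=0;B[kb[1]:kb[3],kb[0]:kb[2]]=1
    d0=np.load(n+"0.npz")["d"];z0=cloud(c,d0)[...,2]
    print("small now/before",circ(c,B&(z>.04),.051)[0],circ(c,B&(z0>.04),.051)[0])
E
```

```text
t 10.45 [ 0.446  -0.4532  0.2055] [ 0.001 -0.001 -1.   ] y [ 0.4   -0.916  0.001] F [-0.3  0.2 -0.2] open 0.0939
units [ 1.35  -1.005  0.6  ]
top plate z 0.08138875684630681 (array([ 0.6137, -0.163 ]), np.float64(0.0462), array([ 0.6137, -0.1627,  0.0472]), array([436.7, 193. ]))
slope [ 0. -0.]
knob 0.114915462372434 (array([ 0.6128, -0.1619]), np.float64(0.0127), array([ 0.6127, -0.162 ,  0.0136]), array([440.7, 189.1]))
small now/before [0.4231 0.1792] [0.4231 0.1792]
side plate z 0.08016264203785384 (array([ 0.6123, -0.1548]), np.float64(0.043), array([ 0.6128, -0.1564,  0.0502]), array([304.5, 182.8]))
slope [ 0.001 -0.002]
knob 0.11331516787641777 (array([ 0.6113, -0.1539]), np.float64(0.0151), array([ 0.6112, -0.1533,  0.0177]), array([304.4, 168.7]))
small now/before [0.4229 0.1833] [0.4229 0.1833]
```

View pics/top7.png

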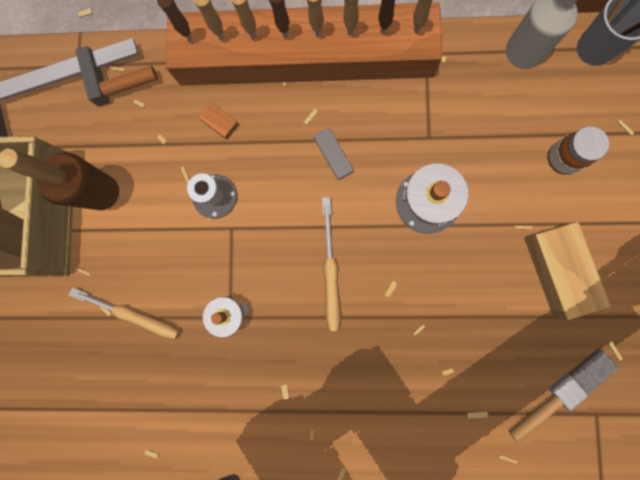

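View pics/side7.png

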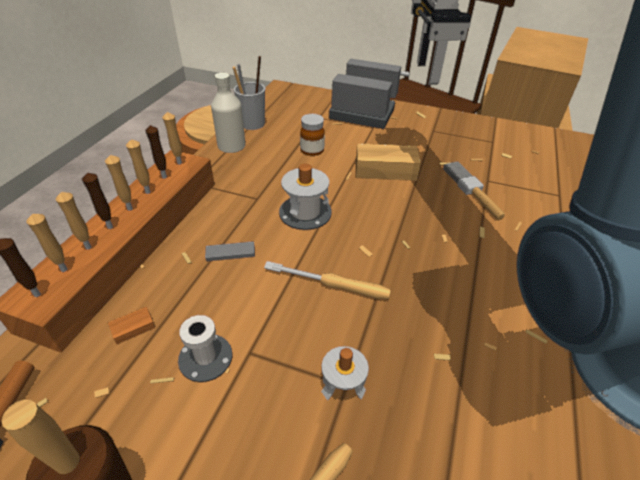

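The top view shows the cover on the wide stub at (437,193), and the side view shows it level at (305,183). The plate top is at z ≈ 0.080–0.081 (0.080 is flush), and the small cover has not moved. The arm is clear, so I'll hand in.

```bash
python3 -c "
from bench import *
print(sign_off())"
```

```text
the job is handed in; nothing more can be done
None
```

The large cover is clipped on the wide stub and released, and I handed the job in at about 10.6 s. I gripped it by the knob, centred it over the stub and pressed it down. At the end 28 N gave no further travel.

Last checks:
- **Height:** the plate top is at z 0.080 to 0.081 m in the two views; flush is 0.080 m.
- **Tilt:** the slope is at most about 0.002 rad, against a limit of 0.04.
- **Centring:** it is about 1 mm off centre by the top camera.
- **Small cover:** it has not moved, by both cameras.
- **Robot:** the arm is clear and the contact force is about 0.

**Disagreement:** the side camera's y positions read about 4 to 8 mm higher than the top camera's, for the stub and the cover alike. That is more than the stated 2 mm calibration error; part of it comes from side walls in the outlines. The cover's position relative to the stub agreed between the two views to 1 to 2 mm.

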